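# Release the repaired toy from its ratchet clamp

### The arm

A 6-joint arm with a two-finger parallel gripper is mounted at the origin on the work surface. World frame = base frame: x ahead of the robot, y to its left, z up, the work surface at z = 0. Lengths are in m, angles in rad, forces in N, time in s.
With the tool pointing down it reaches from about 0.25 to 0.8 m from the base axis. Payload 8.5 kg.
Tool frame: the origin (TCP) lies on the centre line of the jaws, within the pads' length; the fingertips stand 17 mm ahead of it and the grasp point (between the pads) lies 2 mm behind it (arm.tip_reach is the distance from the TCP to the fingertips, in m); z points along the fingers, y is the line along which they close (so a half turn about z gives the same grasp; the last joint's range is limited). The gripper opens to 85 mm and grips with 20 to 120 N. Pads are 22 mm wide; open, the fingers measure 114 mm over their backs; the gripper's body (76 mm by 85 mm) begins 54 mm behind the grasp point. The pads swing forward as they close: fully open they stand 13 mm farther back than shut.
Start: joints at [-1.311, 0.238, -0.013, 1.319, 0, 1.571], TCP at [0.135, -0.507, 0.248] pointing down, gripper open.
Joint ranges: [-2.66, 2.66], [-1.03, 1.9], [-1.14, 1.46], [-1.82, 2.27], [-1.45, 1.34], [-3.14, 3.14]. Speed limits (rad/s): [2.22, 2.22, 2.79, 3.14, 3.14, 3.14].

### API

Orientations are given as a unit quaternion [w, x, y, z].
In Python, from bench import arm, optics gives the robot as it stands. The module is installed in compiled form; this text tells all that it offers.
- The arm moves only by the tool servo_tool, never from a script. Its argument "steps" is a list of rows, each a list of 7 numbers: the shift along the tool's x, y, z in cm, then the turn, a rotation vector about the tool's x, y, z in units of 5 degrees (1.0 is 5 degrees), then the opening, from 0 (shut) to 1 (fully open). A call has 1 to 8 rows; each row shifts and turns the commanded pose from where the row before left it, along the tool's axes as they then stand; what a row does not reach is not made up. A row lasts 1/12 s, in which the tool goes at most 41.7 mm and 7.16 degrees, less where a joint would pass 70% of its speed; a pose out of reach is approached as far as the arm can. A call with a gripper value outside its range is refused whole. The fingers move at their own pace and stop on an object; "newtons" is the grip in N (left out, the last holds). Time passes only in rows, so rows that do not move let the fingers close. It gives the time, the measured TCP pose, the force, the opening and the grip force at its end, in the units of the state.
- arm.observe(): the state, without advancing time (a new reading comes with each control period).
- optics.read_camera(name): name is "side" or "top"; returns a dict with "img" (384x512x3 uint8, blue, green, red), "fovy" (degrees; the focal length in pixels is half the picture's height over the tangent of half this angle, whatever the lens; pixels are square), "cx", "cy" (the principal point, pixels), "k1" (the pictures are not rectified: a ray, as slopes to the right and down, at radius r is drawn at 1 + k1 r^2 times it, then the intrinsics apply), "R" (3x3) and "t" (3): a world point X has camera coordinates R X + t. Camera axes: x right, y down, z forward; pixel columns grow to the right and rows downward; lengths in m; the calibration is good to about 2 mm. A picture is of the moment at which its call begins. There is no depth.
- arm.finish_job(): hands the job in; it is judged then, once.
Trained networks look in a picture, given as the dict that the camera call returned (one of the last four; its "shot" number tells which), for a name from the list of things; names that differ only in an ending like _2 or _b are one class to them, and where a whole thing is asked for, a point or a joint stands for the part that bears it (a point fixed in the world has none). Each returns a list of dicts, best first, with "score" (0 to 1); they miss things now and then, are a little off and sometimes report something else, mostly with a low value. They report only what shows in the picture. A call takes as long as a camera call. They do not tell look-alikes from the thing itself.
- optics.boxes_of(picture, target): "pixel" ([column, row] in pixels, amid what is visible of it).
- optics.silhouettes(picture, target): "mask" (384x512 bool, what is visible of it) and "pixel" ([column, row] in pixels, amid what is visible of it).
- optics.landmark_of(picture, target): "pixel" ([column, row] in pixels: a listed point, or the origin of a listed thing).
The state is a dict: "time": time; "qpos": joint angles; "qvel": joint speeds; "tau": joint torques, N m; "ee_pos": TCP position; "tool_rot": TCP orientation; "contact_force": force on the tool from outside, world axes, zero at the start; "moment": the same for the moment, N m; "width": finger opening in m; "finger_force": force on a finger pad.
Only numpy, scipy, OpenCV 4.12 (cv2) and the standard library are available. Lean on these libraries where they do the work, as an engineer would, in place of code of your own. Each camera call takes 0.05 s, during which the arm holds its last target. There are 200 camera calls.

### The job

The glued wooden toy cart can come out of its bench clamp: lift the pawl of that clamp clear of the toothed bar by its thumb tab, then draw the bar back by its T-handle until it stops, and let go. Leave the toy standing where it is, and leave the other clamp, with the carton, locked.

Things in the scene. Friction and masses are not known exactly. Their poses are not given: they have to be found in the camera images.
- toy_clamp: Bench clamp holding the wooden toy cart: grey base plate 244 x 70 x 12 mm on the table, at the left or right, turned up to 20 degrees. Origin: on the table, midway across, below the pawl's toe; x along the toothed bar (18 mm wide) from handle to toy, y across, z up. Guide cheeks x -62 to -28 mm, 66 mm high. When shut the sliding jaw's face is at x = 95 mm; jaws 64 to 74 mm high.
- toy_pawl (a joint): Dark steel pawl over the bar, its toe between the teeth, so the bar cannot be drawn back. Hinge pin along y at clamp x = -45 mm, 54 mm high. Value in rad: 0 = down, locking; positive = tab lifted up and back over the pin; toe clear above 0.2; stop at 1.0. The hinge is stiff (about 1.5 N at the tab) and stays where it is left.
- toy_tab (a point): Middle of the upright thumb tab on the free end of the toy clamp's pawl: tab 16 mm thick (y), 26 mm long (x), 26 mm tall. When down it lies at clamp x = 15 mm, 78 mm high, 60 mm ahead of the pin and 24 mm above it. It turns with the pawl.
- toy_bar (a joint): Toothed bar of the toy's clamp. Value in m: how far it is drawn back from the toy (towards clamp -x): 0 = jaw against the toy, stop at 0.050. It slides level with about 2.5 N of drag and stays where it is left.
- toy_handle (a point): Middle of the T-handle at the rear end of the toy clamp's bar: black round crossbar 18 mm thick, 76 mm long, lying along clamp y, its axis 70 mm above the table, on a 14 x 16 mm post. At clamp x = -115 mm when shut; moves with the bar.
- toy_cart: Wooden toy cart between the jaws of its clamp, with four wheels and a blue drum on top: 60 x 58 x 82 mm, loose, standing on the 12 mm base plate. Origin: middle of its underside; z up.
- carton_pawl (a joint): Pawl of the other, identical clamp, which holds a small white carton (60 x 55 x 65 mm) and must stay locked. Value as for toy_pawl: 0 = down.
Not all that is in view belongs to the job. What is shaped like the toy_cart but purple is not meant.

How it is judged:
On the way, in this order (a step that is already met when the one before it is completed fails the run):
1. the pawl of the toy's clamp is lifted clear, the bar still forward (value of joint toy_pawl above 0.17 rad and value of joint toy_bar below 0.01 m), for 0.2 s.
2. the bar is drawn back (value of joint toy_bar above 0.04 m), for 0.2 s.
At the end, for the whole second after the job is handed in: The bar of the toy's clamp is drawn back at least 40 mm of its 50 mm and at rest; the toy cart stands upright (within 10 degrees), within 20 mm of where it was; the other clamp's pawl is down (under 0.15 rad) (value of joint toy_bar above 0.04 m and velocity of joint toy_bar below 0.01 m/s and distance of toy_cart from where it was at the start of the episode below 0.02 m and angle between toy_cart's own z axis and vertical below 0.17 rad and linear speed of toy_cart below 0.02 m/s and value of joint carton_pawl below 0.15 rad); the robot touches nothing.
It fails at once if the carton's clamp was unlocked (value of joint carton_pawl above 0.15 rad).
It fails at once if the toy was knocked over or lifted out (angle between toy_cart's own z axis and vertical above 0.5 rad or distance of toy_cart from where it was at the start of the episode above 0.05 m).
It also fails if it takes over 38 s, if anything falls off the work surface, if the arm or the gripper's body presses on something with over 40 N, if the wrist force passes 120 N, or if a joint passes its speed limit or range.

## Working session

There is one attempt and no reset: what is moved stays moved. The work goes in short steps, Python scripts to look and compute and a tool call to move; the robot and the scene stay as the last step left them, time stands still between calls to the robot, and variables do not carry over. Pictures are saved under pics/ and viewed, at most 10 in all, crops included, and the job is handed in when it is done.

Besides the shell and the picture viewer there is one more tool, called as name(argument=value, ...), one argument or row to a line, values as JSON. servo_tool: Moves the arm, as the interface text tells. Its arguments: {"type":"object","properties":{"steps":{"type":"array","items":{"type":"array","items":{"type":"number"}}},"newtons":{"type":"number"}},"required":["steps"]}

```bash
mkdir -p pics
cat > h.py <<'E'
import numpy as np, cv2
from bench import arm, optics
def cam(c):
    f=192/np.tan(np.radians(c['fovy'])/2)
    K=np.array([[f,0,c['cx']],[0,f,c['cy']],[0,0,1]]); return K,np.array([c['k1'],0,0,0,0.]),np.array(c['R']),np.array(c['t'])
def ray(c,px):
    K,d,R,t=cam(c); u=cv2.undistortPoints(np.array([[px]],float),K,d)[0,0]
    v=R.T@np.array([u[0],u[1],1]); return -R.T@t,v
def at_z(c,px,z):
    o,v=ray(c,px); return o+v*(z-o[2])/v[2]
def proj(c,X):
    K,d,R,t=cam(c); return cv2.projectPoints(np.array(X,float).reshape(-1,1,3),cv2.Rodrigues(R)[0],t,K,d)[0][:,0]
def tri(cs,pxs):
    A=np.zeros((3,3));b=np.zeros(3)
    for c,p in zip(cs,pxs):
        o,v=ray(c,p);v=v/np.linalg.norm(v);M=np.eye(3)-np.outer(v,v);A+=M;b+=M@o
    return np.linalg.solve(A,b)
E
python3 - <<'E'
from h import *
np.set_printoptions(precision=3,suppress=True)
hs={'toy_tab':.078,'toy_handle':.07,'toy_cart':.012,'toy_clamp':0}
for n in('top','side'):
    c=optics.read_camera(n); cv2.imwrite(f'pics/{n}.png',c['img'])
    print(n,c['fovy'],-np.array(c['R']).T@c['t'])
    for k,z in hs.items():
        for d in optics.landmark_of(c,k): print(k,np.array(d['pixel']),round(d['score'],2),at_z(c,d['pixel'],z))
E
```

```text
top 48.88325445275218 [ 0.472 -0.034  0.902]
toy_tab [334.7 204. ] 0.59 [ 0.631 -0.199  0.078]
toy_handle [335.7 273. ] 0.86 [ 0.497 -0.192  0.07 ]
toy_cart [240.4 127.3] 0.66 [ 0.826 -0.016  0.012]
toy_cart [274.  165.5] 0.59 [ 0.734 -0.087  0.012]
toy_cart [331.2 163.7] 0.55 [ 0.734 -0.212  0.012]
toy_clamp [330.1 220.1] 0.68 [ 0.611 -0.202  0.   ]
side 50.52841370956075 [0.601 0.666 0.646]
toy_tab [285.4 136.6] 0.51 [ 0.632 -0.217  0.078]
toy_handle [342.1 146.3] 0.7 [ 0.488 -0.206  0.07 ]
toy_cart [190.9 202.8] 0.96 [ 0.831 -0.007  0.012]
toy_cart [236.6 184.8] 0.73 [ 0.738 -0.086  0.012]
toy_cart [241.1 153.1] 0.7 [ 0.748 -0.22   0.012]
toy_clamp [285.8 165.2] 0.75 [ 0.625 -0.2    0.   ]
```

View pics/top.png

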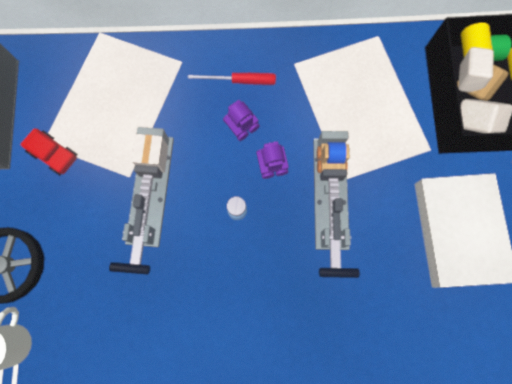

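View pics/side.png

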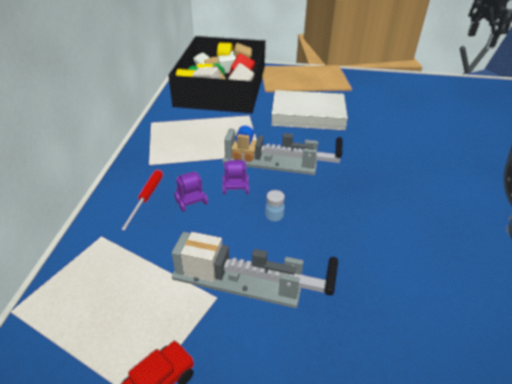

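The candidates are two clamps: the left one at top (148,190), holding a white carton, and the right one at top (333,195) / side (275,150), holding a wooden cart with a blue drum. The right one fits. The purple look-alikes at top (241,119) and (273,160) are not meant. I'll fit the clamp's pose and confirm it in an enlarged crop.

```bash
cat > fit.py <<'E'
from h import *
from scipy.optimize import least_squares
np.set_printoptions(precision=4,suppress=True)
P={'toy_tab':[.015,0,.078],'toy_handle':[-.115,0,.07],'toy_clamp':[0,0,0],'toy_cart':[.125,0,.012]}
def W(p,X): 
    c,s=np.cos(p[2]),np.sin(p[2]); X=np.atleast_2d(X); return np.c_[p[0]+c*X[:,0]-s*X[:,1],p[1]+s*X[:,0]+c*X[:,1],X[:,2]]
if __name__=='__main__':
    g=np.array([.611,-.205,0]); obs=[];cs={}
    for n in('top','side')*3:
        c=optics.read_camera(n);cs[n]=c
        for k,X in P.items():
            L=[d['pixel'] for d in optics.landmark_of(c,k)]
            e=[np.linalg.norm(np.array(q)-proj(c,W(g,X))[0]) for q in L]
            if e and min(e)<15: obs.append((c,X,np.array(L[int(np.argmin(e))]),k,n))
    r=least_squares(lambda p:np.concatenate([proj(c,W(p,X))[0]-q for c,X,q,_,_ in obs]),g,loss='soft_l1')
    print(r.x); 
    for o,e in zip(obs,r.fun.reshape(-1,2)): print(o[3],o[4],e)
    # bar ends/outline overlay
    ims=[]
    for n,(x,y) in {'top':(290,115),'side':(215,110)}.items():
        s=(4 if n=='top' else 3.6); w=(80,170) if n=='top' else (140,75)
        im=cv2.resize(cs[n]['img'][y:y+w[1],x:x+w[0]],None,fx=s,fy=s,interpolation=cv2.INTER_CUBIC)
        raw=im.copy()
        for L in ([[-.115,-.038,.07],[-.115,.038,.07]],[[-.115,0,.079],[.095,0,.058]],[[.002,-.008,.091],[.028,-.008,.091],[.028,.008,.091],[.002,.008,.091],[.002,-.008,.091]]):
            q=((proj(cs[n],W(r.x,L))-[x,y]+.5)*s-.5); cv2.polylines(im,[q.round().astype(int)],False,(0,255,0),1)
        cv2.imwrite(f'pics/c_{n}.png',np.hstack([raw,im]) if n=='top' else np.vstack([raw,im]))
E
python3 fit.py
```

```text
[ 0.6137 -0.2042 -0.0628]
toy_tab top [-0.6117  0.6279]
toy_handle top [ 3.8514 -2.3203]
toy_cart top [ 0.1872 -0.5993]
toy_tab side [-0.1481  0.0491]
toy_handle side [-2.4877  0.6463]
toy_clamp side [0.6412 4.3417]
toy_cart side [4.8631 1.4458]
toy_tab top [1.6883 2.7279]
toy_handle top [-0.2486  0.3797]
toy_clamp top [ 0.2387 -1.1988]
toy_cart top [-0.1128 -1.2993]
toy_tab side [-0.1481  0.4491]
toy_handle side [-1.9877  3.7463]
toy_clamp side [0.7412 2.6417]
toy_cart side [3.7631 0.2458]
toy_tab top [-0.0117  0.9279]
toy_handle top [ 1.1514 -2.8203]
toy_clamp top [ 0.3387 -1.6988]
toy_cart top [ 0.6872 -1.0993]
toy_tab side [2.0519 1.3491]
toy_handle side [-1.6877  2.1463]
toy_clamp side [1.7412 2.2417]
toy_cart side [2.9631 0.6458]
```

View pics/c_top.png

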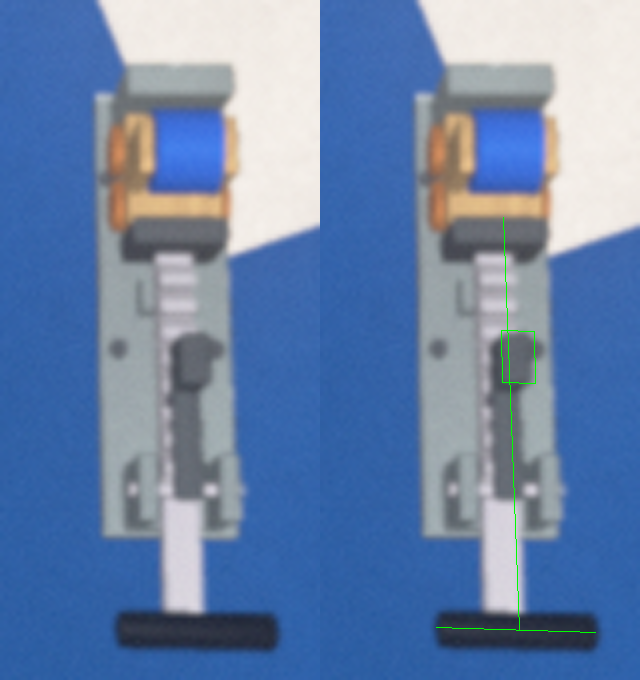

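View pics/c_side.png

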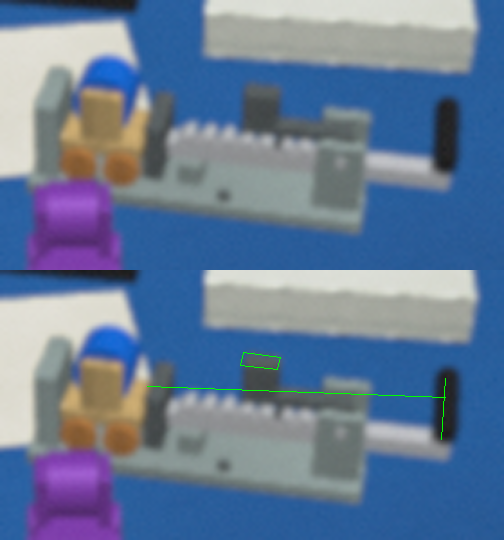

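The crop confirms it: wooden cart, blue drum, pawl down at crop (193,355), and handle at crop (197,631). The overlay's yaw is slightly off, so I'll refine it with edges.

Run:
```python
from h import *
from fit import W
from scipy.optimize import least_squares
np.set_printoptions(precision=4,suppress=True)
c=optics.read_camera('top'); s=optics.read_camera('side')
T=lambda x,y:(np.array([x,y])+.5)/4-.5+[290,115]
S=lambda x,y:(np.array([x,y])+.5)/3.6-.5+[215,110]
o=[(c,[-.115,-.038,.07],T(277,632)),(c,[-.115,.038,.07],T(117,630)),
   (s,[-.115,-.038,.07],S(447,97)),(s,[-.115,.038,.07],S(443,170))]
pl=[(c,.035,.244,T(97,95)),(c,.035,0,T(103,537)),(c,-.035,0,T(238,537))]
f=lambda p:np.concatenate([proj(k,W(p,X))[0]-q for k,X,q in o]+[proj(k,W(p,[p[3]+x,y,.012]))[0]-q for k,y,x,q in pl])
r=least_squares(f,[.6137,-.2042,-.05,-.06],loss='soft_l1'); print(r.x); print(f(r.x).reshape(-1,2))
p=r.x
for k,X in {'tab':[.015,0,.078],'tabtop':[.015,0,.091],'handle':[-.115,0,.07]}.items(): print(k,W(p,X)[0],T(0,0)*0+(proj(c,W(p,X))[0]-[290,115]+.5)*4-.5, (proj(s,W(p,X))[0]-[215,110]+.5)*3.6-.5)
print(arm.observe()['ee_pos'],arm.observe()['tool_rot'],arm.observe()['time'],arm.tip_reach)
from scipy.spatial.transform import Rotation as R
print(R.from_quat(np.roll(arm.observe()['tool_rot'],-1)).as_matrix())
```

```text
[ 0.6129 -0.2033 -0.0507 -0.0645]
[[-0.2353  0.2113]
 [ 0.0963 -0.0046]
 [-0.3267  3.0526]
 [-0.0202 -0.299 ]
 [-0.2109 -0.1273]
 [ 0.3598 -0.2187]
 [ 0.2904  0.3264]]
tab [ 0.6278 -0.2041  0.078 ] [191.058  363.3815] [259.6298 107.1569]
tabtop [ 0.6278 -0.2041  0.091 ] [196.1686 358.2293] [260.7901  91.4994]
handle [ 0.498  -0.1975  0.07  ] [196.5719 631.3778] [444.415  137.5955]
[ 0.1348 -0.5073  0.2483] [-0.0001  0.9916  0.1295  0.    ] 2.1 0.017
[[ 0.9665  0.2568 -0.    ]
 [ 0.2568 -0.9665  0.0002]
 [ 0.     -0.0002 -1.    ]]
```

servo_tool(
  steps=[
    [3.4,-1,0,0,0,0,1],
    [3.4,-1,0,0,0,0,1],
    [3.4,-1,0,0,0,0,1],
    [3.4,-1,0,0,0,0,1],
    [3.4,-1,0,0,0,0,1],
    [3.4,-1,0,0,0,0,1],
    [3.4,-1,0,0,0,0,1],
    [3.4,-1,0,0,0,0,1],
  ],
  newtons=30,
)

```text
time: 2.77
ee_pos: [0.3785, -0.359, 0.2485]
tool_rot: [0.0, 0.992, 0.13, 0.0]
contact_force: [0.4, -0.7, 0.3]
width: 0.0851
finger_force: 0.0
```

```bash
cat > go.py <<'E'
# usage: go.py cx cy z yaw_offset pitch : delta to TCP target given in clamp frame
import sys; from h import *; from fit import W
from scipy.spatial.transform import Rotation as R
np.set_printoptions(precision=2,suppress=True)
p=[.6129,-.2033,-.0507]; x,y,z,yo,pi=map(float,sys.argv[1:6])
s=arm.observe(); q=R.from_quat(np.roll(s['tool_rot'],-1))
tgt=R.from_euler('z',p[2])*R.from_euler('y',pi)*R.from_euler('z',yo)*R.from_euler('x',np.pi)
print('t',s['time'],'pos',s['ee_pos']*100,'w',s['width'],'F',np.array(s['contact_force']))
c,sn=np.cos(p[2]),np.sin(p[2]); d=s['ee_pos']-np.array([p[0],p[1],0]); print('clamp xyz cm',100*np.array([c*d[0]+sn*d[1],-sn*d[0]+c*d[1],d[2]]))
print('shift cm(now axes)',100*q.inv().apply(W(p,[x,y,z])[0]-s['ee_pos']),'turn units',np.degrees((q.inv()*tgt).as_rotvec())/5)
print('shift cm(after turn)',100*tgt.inv().apply(W(p,[x,y,z])[0]-s['ee_pos']))
E
python3 go.py .015 0 .17 0 0
```

```text
t 2.7667 pos [ 37.85 -35.9   24.85] w 0.08510392082904031 F [ 0.39 -0.71  0.28]
clamp xyz cm [-22.62 -16.74  24.85]
shift cm(now axes) [28.08 -8.57  7.85] turn units [ 0.   -0.    3.56]
shift cm(after turn) [ 24.12 -16.74   7.85]
```

servo_tool(
  steps=[
    [0,0,0,0,0,1.2,1],
    [0,0,0,0,0,1.2,1],
    [0,0,0,0,0,1.16,1],
    [3.2,-2.2,0.5,0,0,0,1],
    [3.2,-2.2,0.5,0,0,0,1],
    [3.2,-2.2,0.5,0,0,0,1],
    [3.2,-2.2,0.5,0,0,0,1],
    [3.2,-2.2,0.5,0,0,0,1],
  ],
)

```text
time: 3.43
ee_pos: [0.544, -0.2573, 0.2232]
tool_rot: [0.0, 1.0, -0.026, 0.0]
contact_force: [0.3, -0.8, -0.1]
width: 0.0853
finger_force: 0.0
```

servo_tool(
  steps=[
    [2.7,-1.9,1,0,0,0,0.8],
    [2.7,-1.9,1.5,0,0,0,0.6],
    [2.7,-1.9,1.5,0,0,0,0.6],
    [0,0,0,0,0,0,0.6],
    [0,0,0,0,0,0,0.6],
  ],
)

```text
time: 3.85
ee_pos: [0.6269, -0.2041, 0.1814]
tool_rot: [-0.0, 1.0, -0.024, -0.001]
contact_force: [-0.0, -0.4, -0.3]
width: 0.051
finger_force: 0.0
```

```bash
python3 go.py .015 0 .079 0 0
python3 - <<'E'
from h import *
c=optics.read_camera('top'); cv2.imwrite('pics/a1.png',cv2.resize(c['img'][110:300,250:430],None,fx=3,fy=3))
E
```

```text
t 3.85 pos [ 62.69 -20.41  18.14] w 0.0509509096973701 F [-0.01 -0.42 -0.32]
clamp xyz cm [ 1.41 -0.01 18.14]
shift cm(now axes) [ 0.12 -0.   10.24] turn units [-0.01  0.03  0.03]
shift cm(after turn) [ 0.09 -0.01 10.24]
```

View pics/a1.png

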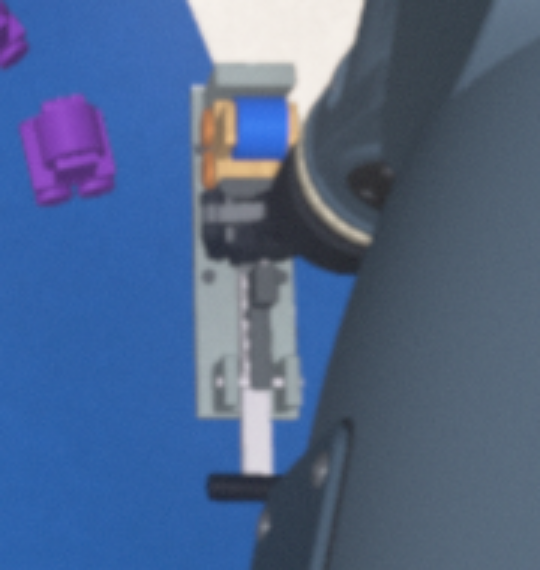

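The gripper's visible part is at crop (240,215) and the tab is at (263,283). The wrist hides the rest, so I'll check the TCP's projection and the side view.

Run:
```python
from h import *
c=optics.read_camera('top'); s=arm.observe()['ee_pos']
for dz in(-.017,.05,.1): print((proj(c,s+[0,0,dz])[0]-[250,110])*3)
c=optics.read_camera('side'); b=(215,60)
im=cv2.resize(c['img'][60:200,215:375],None,fx=4,fy=4,interpolation=cv2.INTER_CUBIC)
for dz in(-.017,.0): cv2.circle(im,tuple(((proj(c,s+[0,0,dz])[0]-b)*4).astype(int)),3,(0,255,0),-1)
cv2.imwrite('pics/a2.png',im)
```

```text
[293.87852072 260.42362139]
[320.73436398 233.95944295]
[344.41184266 210.64820813]
```

View pics/a2.png

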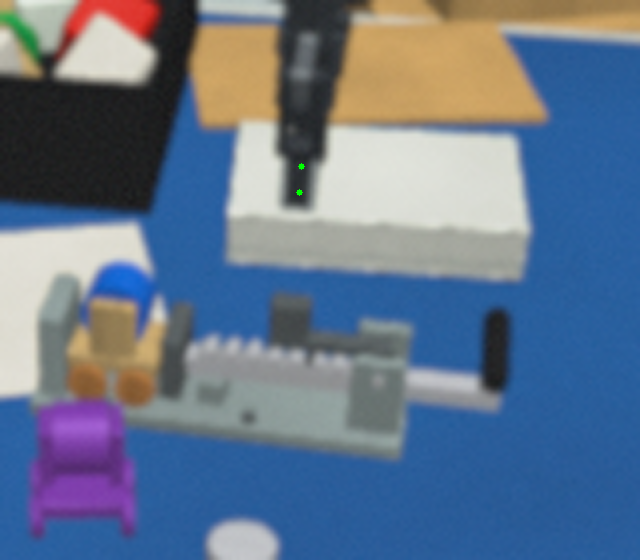

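The side view agrees: the fingertip is at crop (298,205), right over the tab at (292,320). I'll descend and grip.

servo_tool(
  steps=[
    [0.1,0,2.5,0,0,0,0.6],
    [0,0,2.5,0,0,0,0.6],
    [0,0,2,0,0,0,0.6],
    [0,0,1.7,0,0,0,0.6],
    [0,0,1.5,0,0,0,0.6],
    [0,0,0,0,0,0,0.6],
    [0,0,0,0,0,0,0.4],
  ],
)

```text
time: 4.58
ee_pos: [0.6266, -0.2065, 0.0819]
tool_rot: [-0.0, 1.0, -0.026, -0.0]
contact_force: [-0.2, 0.3, 0.3]
width: 0.0406
finger_force: 0.0
```

servo_tool(
  steps=[
    [0,0,0,0,0,0,0.2],
    [0,0,0,0,0,0,0],
    [0,0,0,0,0,0,0],
    [0,0,0,0,0,0,0],
    [0,0,0,0,0,0,0],
    [0,0,0,0,0,0,0],
  ],
  newtons=30,
)

```text
time: 5.08
ee_pos: [0.6281, -0.205, 0.0833]
tool_rot: [-0.0, 1.0, -0.025, 0.001]
contact_force: [0.6, 5.2, 3.4]
width: 0.0155
finger_force: 33.2
```

```bash
python3 go.py .015 0 .079 0 0
```

```text
t 5.0833 pos [ 62.81 -20.5    8.33] w 0.015549956931521098 F [0.63 5.22 3.38]
clamp xyz cm [ 1.53 -0.09  8.33]
shift cm(now axes) [-0.03 -0.09  0.43] turn units [-0.01 -0.03  0.01]
shift cm(after turn) [-0.03 -0.09  0.43]
```

servo_tool(
  steps=[
    [-0.17,0,-0.33,0,0.65,0,0],
    [-0.17,0,-0.33,0,0.65,0,0],
    [-0.17,0,-0.33,0,0.65,0,0],
    [-0.17,0,-0.33,0,0.65,0,0],
    [-0.17,0,-0.33,0,0.65,0,0],
    [-0.17,0,-0.33,0,0.65,0,0],
    [-0.17,0,-0.33,0,0.65,0,0],
    [-0.17,0,-0.33,0,0.65,0,0],
  ],
)

```text
time: 5.75
ee_pos: [0.61, -0.204, 0.1066]
tool_rot: [0.005, 0.973, -0.024, 0.228]
contact_force: [2.3, 4.2, -0.1]
width: 0.0153
finger_force: 32.5
```

servo_tool(
  steps=[
    [0,0,0,0,0,0,0],
    [0,0,0,0,0,0,0],
    [0,0,0,0,0,0,0],
    [0,0,0,0,0,0,0],
  ],
)

```text
time: 6.08
ee_pos: [0.6098, -0.204, 0.1064]
tool_rot: [0.005, 0.974, -0.024, 0.226]
contact_force: [-1.0, 6.2, 3.2]
width: 0.0155
finger_force: 33.3
```

```bash
python3 go.py .015 0 .079 0 0
python3 - <<'E'
from h import *
c=optics.read_camera('side')
cv2.imwrite('pics/a3.png',cv2.resize(c['img'][60:200,215:375],None,fx=4,fy=4,interpolation=cv2.INTER_CUBIC))
E
```

```text
t 6.0833 pos [ 60.98 -20.4   10.64] w 0.015521909856398173 F [-1.    6.24  3.19]
clamp xyz cm [-0.3  -0.08 10.64]
shift cm(now axes) [ 0.41 -0.08  3.25] turn units [-0.02 -5.23  0.01]
shift cm(after turn) [ 1.8  -0.08  2.74]
```

View pics/a3.png

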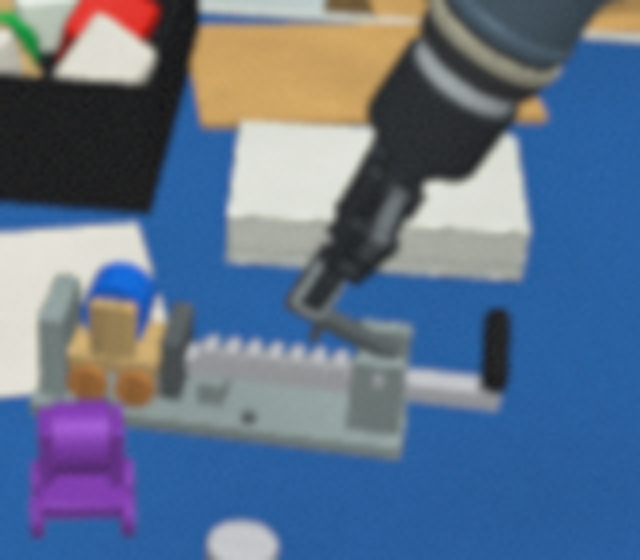

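The pawl is lifted clear: the toe at crop (315,330) is above the teeth, and the bar has not moved. I'll release and back off along the fingers.

servo_tool(
  steps=[
    [0,0,0,0,0,0,0.5],
    [0,0,0,0,0,0,0.5],
    [0,0,0,0,0,0,0.5],
    [0,0,0,0,0,0,0.5],
    [0,0,-1,0,0,0,0.5],
    [0,0,-2.5,0,0,0,0.5],
    [0,0,-3,0,0,0,0.5],
    [0,0,-3,0,0,0,0.5],
  ],
)

```text
time: 6.8
ee_pos: [0.5662, -0.2024, 0.1905]
tool_rot: [0.005, 0.974, -0.025, 0.224]
contact_force: [-0.4, -0.2, -0.6]
width: 0.0428
finger_force: 0.0
```

servo_tool(
  steps=[
    [0,0,0,0,-1.3,0,0.5],
    [0,0,0,0,-1.3,0,0.5],
    [0,0,0,0,-1.3,0,0.5],
    [0,0,0,0,-1.33,0,0.5],
    [0,0,0,0,0,0,0.5],
    [0,0,0,0,0,0,0.5],
  ],
)

```text
time: 7.3
ee_pos: [0.5687, -0.2027, 0.1884]
tool_rot: [-0.0, 1.0, -0.025, -0.001]
contact_force: [0.1, 0.2, -0.2]
width: 0.0427
finger_force: 0.0
```

```bash
python3 go.py -.115 0 .14 1.5708 0;python3 go.py -.115 0 .14 -1.5708 0; python3 -c "
from h import *;print(arm.observe()['qpos'])"
```

```text
t 7.3 pos [ 56.87 -20.27  18.84] w 0.042717546588359266 F [ 0.13  0.22 -0.19]
clamp xyz cm [-4.41 -0.17 18.84]
shift cm(now axes) [-7.08 -0.17  4.86] turn units [ -0.03   0.01 -17.99]
shift cm(after turn) [ 0.17 -7.09  4.84]
t 7.3 pos [ 56.87 -20.27  18.84] w 0.042717546588359266 F [ 0.13  0.22 -0.19]
clamp xyz cm [-4.41 -0.17 18.84]
shift cm(now axes) [-7.08 -0.17  4.86] turn units [ 0.01  0.03 18.01]
shift cm(after turn) [-0.17  7.09  4.84]
[-3.42411039e-01  3.98408613e-01  6.60441266e-02  1.24064864e+00
  2.88489442e-05  2.84939523e+00]
```

servo_tool(
  steps=[
    [-3.5,-0.1,0,0,0,0,0.5],
    [-3.6,-0.1,0,0,0,0,0.5],
    [0,0,0,0,0,-1.4,0.5],
    [0,0,0,0,0,-1.4,0.5],
    [0,0,0,0,0,-1.4,0.5],
    [0,0,0,0,0,-1.4,0.5],
    [0,0,0,0,0,-1.4,0.5],
    [0,0,0,0,0,-1.4,0.5],
  ],
)

```text
time: 7.97
ee_pos: [0.4954, -0.1969, 0.1907]
tool_rot: [0.001, 0.941, 0.337, 0.001]
contact_force: [0.8, 0.8, 0.4]
width: 0.0424
finger_force: 0.0
```

servo_tool(
  steps=[
    [0,0,0,0,0,-1.4,0.6],
    [0,0,0,0,0,-1.4,0.6],
    [0,0,0,0,0,-1.4,0.6],
    [0,0,0,0,0,-1.4,0.6],
    [0,0,1.5,0,0,-1.4,0.6],
    [0,0,1.5,0,0,-1.4,0.6],
    [0,0,1.5,0,0,-1.2,0.6],
    [0,0,0,0,0,0,0.6],
  ],
)

```text
time: 8.63
ee_pos: [0.4939, -0.1963, 0.1433]
tool_rot: [-0.001, 0.723, 0.69, -0.0]
contact_force: [-0.9, -0.4, 0.2]
width: 0.0514
finger_force: 0.0
```

```bash
python3 go.py -.115 0 .077 1.5708 0
python3 - <<'E'
from h import *
c=optics.read_camera('side')
cv2.imwrite('pics/a4.png',cv2.resize(c['img'][60:200,215:375],None,fx=4,fy=4,interpolation=cv2.INTER_CUBIC))
E
```

```text
t 8.6333 pos [ 49.39 -19.63  14.33] w 0.051415976274297906 F [-0.92 -0.4   0.21]
clamp xyz cm [-11.92   0.09  14.33]
shift cm(now axes) [-0.1   0.43  6.63] turn units [-0.02 -0.01  0.04]
shift cm(after turn) [-0.09  0.42  6.63]
```

View pics/a4.png

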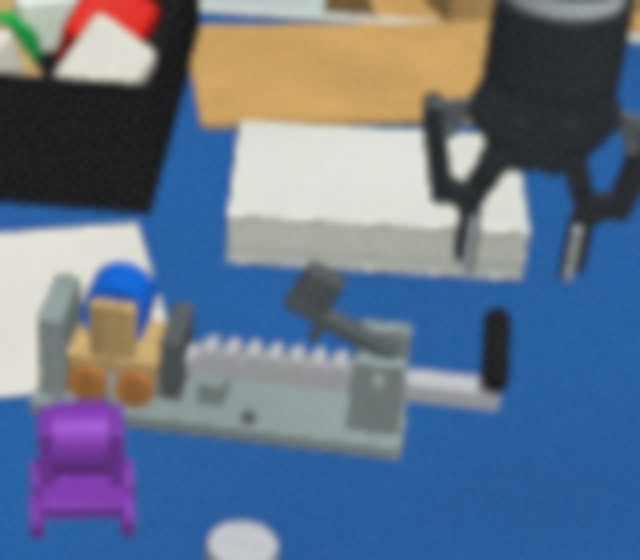

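The pawl stays raised, with the tab at crop (318,285), and the open fingers straddle the handle at (496,350). I'll shift 4 mm, descend and grip.

servo_tool(
  steps=[
    [-0.1,0.4,1,0,0,0,0.6],
    [0,0,2,0,0,0,0.6],
    [0,0,2,0,0,0,0.6],
    [0,0,1.5,0,0,0,0.6],
    [0,0,0,0,0,0,0.6],
  ],
)

```text
time: 9.1
ee_pos: [0.4991, -0.1978, 0.0779]
tool_rot: [-0.002, 0.726, 0.688, -0.001]
contact_force: [-0.2, 0.5, -1.0]
width: 0.051
finger_force: 0.0
```

servo_tool(
  steps=[
    [0,0,0,0,0,0,0.4],
    [0,0,0,0,0,0,0.2],
    [0,0,0,0,0,0,0.1],
    [0,0,0,0,0,0,0.1],
    [0,0,0,0,0,0,0.1],
    [0,0,0,0,0,0,0.1],
  ],
)

```text
time: 9.6
ee_pos: [0.4978, -0.1982, 0.081]
tool_rot: [-0.002, 0.725, 0.688, -0.002]
contact_force: [-13.1, -0.3, 10.6]
width: 0.0168
finger_force: 30.2
```

```bash
python3 go.py -.165 0 .077 1.5708 0
```

```text
t 9.6 pos [ 49.78 -19.82   8.1 ] w 0.016753133262511915 F [-13.06  -0.31  10.58]
clamp xyz cm [-11.52  -0.08   8.1 ]
shift cm(now axes) [ 0.07 -4.97  0.43] turn units [-0.07  0.01 -0.02]
shift cm(after turn) [ 0.08 -4.98  0.4 ]
```

servo_tool(
  steps=[
    [0,-0.6,0,0,0,0,0.1],
    [0,-0.6,0,0,0,0,0.1],
    [0,-0.6,0,0,0,0,0.1],
    [0,-0.6,0,0,0,0,0.1],
    [0,-0.6,0,0,0,0,0.1],
    [0,-0.6,0,0,0,0,0.1],
    [0,-0.6,0,0,0,0,0.1],
    [0,-0.6,0,0,0,0,0.1],
  ],
)

```text
time: 10.27
ee_pos: [0.4529, -0.196, 0.0811]
tool_rot: [0.0, 0.725, 0.689, -0.0]
contact_force: [1.8, 0.6, 6.3]
width: 0.0167
finger_force: 30.4
```

servo_tool(
  steps=[
    [0,-0.3,0,0,0,0,0.1],
    [0,0,0,0,0,0,0.1],
    [0,0,0,0,0,0,0.1],
    [0,0,0,0,0,0,0.1],
  ],
)

```text
time: 10.6
ee_pos: [0.4491, -0.1958, 0.081]
tool_rot: [-0.0, 0.725, 0.689, -0.001]
contact_force: [-1.6, 0.8, 10.8]
width: 0.0166
finger_force: 30.8
```

```bash
python3 go.py -.165 0 .077 1.5708 0
```

```text
t 10.6 pos [ 44.91 -19.58   8.1 ] w 0.016633310426337176 F [-1.64  0.77 10.83]
clamp xyz cm [-16.4   -0.08   8.1 ]
shift cm(now axes) [ 0.08 -0.1   0.4 ] turn units [-0.02  0.01 -0.01]
shift cm(after turn) [ 0.08 -0.1   0.4 ]
```

servo_tool(
  steps=[
    [0,-0.2,0,0,0,0,0.1],
    [0,0,0,0,0,0,0.1],
    [0,0,0,0,0,0,0.5],
    [0,0,0,0,0,0,0.5],
    [0,0,0,0,0,0,0.5],
    [0,0,0,0,0,0,0.5],
    [0,0,-1,0,0,0,0.5],
    [0,0,-2,0,0,0,0.5],
  ],
)

```text
time: 11.27
ee_pos: [0.4457, -0.1949, 0.1083]
tool_rot: [-0.003, 0.725, 0.689, -0.002]
contact_force: [-0.1, -0.3, -0.2]
width: 0.0428
finger_force: 0.0
```

servo_tool(
  steps=[
    [0,0,-3,0,0,0,0.5],
    [0,0,-3,0,0,0,0.5],
    [0,0,-2,0,0,0,0.5],
    [0,0,0,0,0,0,0.5],
    [0,0,0,0,0,0,0.5],
    [0,0,0,0,0,0,0.5],
    [0,0,0,0,0,0,0.5],
  ],
)

```text
time: 11.85
ee_pos: [0.4469, -0.1952, 0.1887]
tool_rot: [-0.002, 0.725, 0.689, -0.001]
contact_force: [-0.9, -0.4, 0.5]
width: 0.0425
finger_force: 0.0
```

```bash
python3 go.py -.165 0 .077 1.5708 0
python3 - <<'E'
from h import *
c=optics.read_camera('side')
cv2.imwrite('pics/a5.png',cv2.resize(c['img'][60:260,165:375],None,fx=3,fy=3,interpolation=cv2.INTER_CUBIC)[:600])
E
```

```text
t 11.85 pos [ 44.69 -19.52  18.87] w 0.04245057860737109 F [-0.86 -0.43  0.48]
clamp xyz cm [-16.62  -0.04  18.87]
shift cm(now axes) [ 0.03  0.17 11.17] turn units [-0.05 -0.01 -0.  ]
shift cm(after turn) [ 0.04  0.12 11.17]
```

View pics/a5.png

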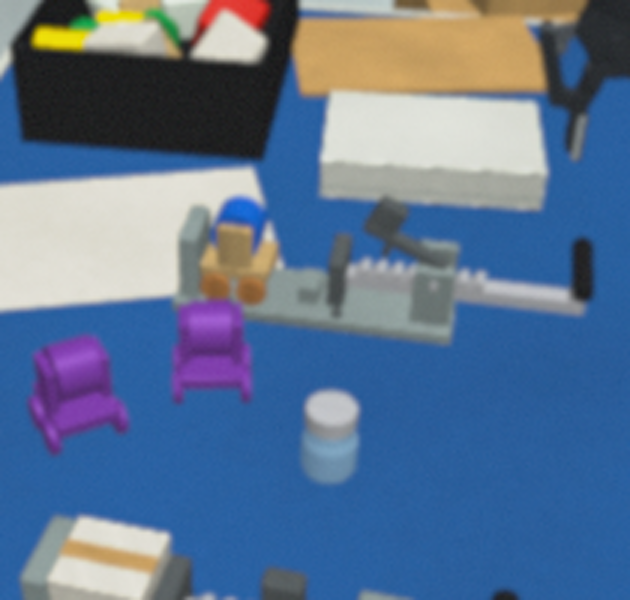

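The jaw at crop (340,275) is drawn well back from the cart, which still stands at (237,250). The pawl is up, the carton's clamp is untouched, and the gripper is clear. I'll hand it in.

```bash
python3 -c "
from bench import arm;print(arm.finish_job())"
```

```text
the job is handed in; nothing more can be done
None
```

I lifted the toy clamp's pawl clear and drew its bar back about 50 mm to its stop; the last picture shows the cart still standing in place and the carton's clamp locked, and I handed the job in at about 12 s (no verdict was returned).

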